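# Hang the unevenly filled medicine box level on its peg

### The arm

A 6-joint arm with a two-finger parallel gripper is mounted at the origin on the work surface. World frame = base frame: x ahead of the robot, y to its left, z up, the work surface at z = 0. Lengths are in m, angles in rad, forces in N, time in s.
With the tool pointing down it reaches from about 0.375 to 0.9 m from the base axis. Payload 3.1 kg.
Tool frame: the origin (TCP) lies midway between the tips of the shut fingers; the grasp point (between the pads) lies 19 mm behind it (pinch_z is the distance from the TCP to the grasp point, in m); y points along the fingers, z is the direction in which the jaws open and shut, and the axes are right-handed (so a half turn about y gives the same grasp; the last joint's range is limited). The gripper opens to 87 mm and grips with 3 to 60 N. Pads are 19 mm wide; open, the fingers measure 117 mm over their backs; the gripper's body (75 mm by 190 mm) begins 51 mm behind the grasp point.
Start: joints at [-1.462, 0.527, 1.433, -0, 1.181, -0.178], TCP at [0.177, -0.599, 0.223] pointing down, gripper open.
Joint ranges: [-3.08, 3.08], [-0.75, 2.2], [0.22, 2.44], [-1.43, 4.57], [0, 2.65], [-2.85, 2.85]. Speed limits (rad/s): [2.79, 2.79, 3.14, 3.14, 3.14, 3.14].

### API

Orientations are given as a unit quaternion [x, y, z, w].
In Python, from rig import * gives the robot as it stands.
- The arm moves only by the tool drive_tool, never from a script. Its argument "plan" is a list of rows, each a list of 7 numbers: the shift along the tool's x, y, z in mm, then the turn, a rotation vector about the tool's x, y, z in degrees, then the finger opening in mm, from 0 to 87. A call has 1 to 10 rows; each row is the pose to reach, as a shift and turn from the pose commanded when the call began, along the tool's axes at that moment; what a row does not reach only later rows make up. A row lasts 1/10 s, in which the tool goes at most 50 mm and 8.59 degrees, less where a joint would pass 70% of its speed; a pose out of reach is approached as far as the arm can. A call with a gripper value outside its range is refused whole. The fingers move at their own pace and stop on an object; "newtons" is the grip in N (left out, the last holds). Time passes only in rows, so rows that repeat a pose let the fingers close. It gives the time, the measured TCP pose, the force and the opening at its end, in the units of the state.
- get_obs(): the state, without advancing time (a new reading comes with each control period).
- camera(name): name is "scene" or "side" or "wrist"; returns the picture (384x512x3 uint8, blue, green, red); there is no depth.
- get_calibration(name): a dict with "fx", "fy", "cx", "cy" (pixels), "D" ([k1, k2, p1, p2, k3] as OpenCV has them; the pictures are not rectified), "origin" and "rotation" of the camera in the world; the wrist camera has in their place "tool_from_camera" (4x4, takes a point from camera to tool coordinates, whose origin is the TCP and whose axes are the tool frame's). Camera axes: x right, y down, z forward; pixel columns grow to the right and rows downward; lengths in m; the calibration is good to about 2 mm. A picture is of the moment at which its call begins: read the wrist's pose just before it. get_calibration takes no time and is no camera call.
- hand_in(): hands the job in, once; it reports no verdict.
Trained networks look in the newest picture that a camera, given by its name, has taken for a name from the list of things; names that differ only in an ending like _2 or _b are one class to them, and where a whole thing is asked for, a point or a joint stands for the part that bears it (a point fixed in the world has none). Each returns a list of dicts, best first, with "conf" (0 to 1); they miss things now and then, are a little off and sometimes report something else, mostly with a low value. They report only what shows in the picture. A call takes as long as a camera call. They do not tell look-alikes from the thing itself.
- spot_in(camera, target): "location" ([column, row] in pixels, amid what is visible of it).
- mark_of(camera, target): "location" ([column, row] in pixels: a listed point, or the origin of a listed thing).
The state is a dict: "time": time; "q": joint angles; "joint_velocities": joint speeds; "joint_torque": joint torques, N m; "position": TCP position; "tool_rot": TCP orientation; "ft_force": force on the tool from outside, world axes, zero at the start; "moment": the same for the moment, N m; "grip_width": finger opening in m.
Only numpy, scipy, OpenCV 4.12 (cv2) and the standard library are available. Lean on these libraries where they do the work, as an engineer would, in place of code of your own. Each camera call takes 0.05 s, during which the arm holds its last target. There are 200 camera calls.

### The job

Hang the wooden medicine box on the stand's peg by whichever of its five holes makes it hang level, and let go of it so that it hangs there still. One of its closed compartments is heavily filled and you cannot see which, so find out by feel or by trial which hole is right. Do not tip the box over on its side, and leave the other things on the table where they are.

Things in the scene. Friction and masses are not known exactly. Their poses are not given: they have to be found in the camera images.
- caddy: Hanging medicine box, pale wood, about 0.4 kg, standing on the table. Below: closed box 196 mm long (its y), 40 wide (x), 50 high. On the middle of it an upright board, 8 mm thick, 196 long, its top edge 140 mm above the underside, with a row of five 16 mm through holes. Origin: centre of the underside; z up, x through the board.
- compartments (a point): Middle of the box, 25 mm above its underside. Five closed compartments, 38 mm apart along y; one, unseen and different each time, is filled with about 0.26 kg, the rest nearly empty. Filled compartment and hole belong together in order (-y end: hole0, +y end: hole4): the centre of mass, 35 mm above the underside, is within 4 mm of straight below that hole.
- board_top (a point): Middle of the board's top edge, 140 mm above the underside. Fingers pinching the 8 mm board from above, up to 25 mm deep, stay clear of the holes. Hung by the right hole the box is level within about 5 degrees; by the next hole it tilts some 20 to 27 degrees, by one further still about 40, heavy end down.
- stand: The peg stand, steel, fixed to the table: base plate 150 x 130 x 10 mm, upright post 16 mm thick, and at 190 mm height one level round peg of 8 mm diameter that sticks out 105 mm from the post along the stand's own -x and ends in an 11 mm ball. Nothing rises above 194 mm. Origin: on the table below the post's axis.
- peg (a point): Point on the peg's centre line, 60 mm out from the post's axis, 190 mm above the table: about where the board should hang. Its axes are those of the stand: the peg points to -x, z is up.
- peg_end (a point): The outermost point of the ball at the peg's free end, on the centre line, 110.5 mm from the post's axis.
- hole0 (a point): Centre of hole 0 (16 mm) in the middle of the board's thickness, 95 mm above the box's underside and 45 mm below the board's top edge, at y = -48 mm in the box's frame. Axes as the box.
- hole1 (a point): Centre of hole 1 (16 mm) in the middle of the board's thickness, 95 mm above the box's underside and 45 mm below the board's top edge, at y = -24 mm in the box's frame. Axes as the box.
- hole2 (a point): Centre of hole 2 (16 mm) in the middle of the board's thickness, 95 mm above the box's underside and 45 mm below the board's top edge, at y = 0 mm in the box's frame. Axes as the box.
- hole3 (a point): Centre of hole 3 (16 mm) in the middle of the board's thickness, 95 mm above the box's underside and 45 mm below the board's top edge, at y = 24 mm in the box's frame. Axes as the box.
- hole4 (a point): Centre of hole 4 (16 mm) in the middle of the board's thickness, 95 mm above the box's underside and 45 mm below the board's top edge, at y = 48 mm in the box's frame. Axes as the box.
- lota: Bystander: round steel water pot, 92 mm wide, 90 mm high. Origin under its centre.
- clothes_peg: Bystander: pink plastic clothes peg lying flat, 75 x 23 x 8 mm. Origin under its centre.
- jar: Bystander: small brown glass jar with red twist cap, 48 mm wide, 67 mm high. Origin under its centre.
- back_scratcher: Bystander: wooden back-scratcher lying along its x, 325 mm long, 10 mm high. Origin under the middle of its handle.
- soap_case: Bystander: closed green plastic soap case, 75 x 111 x 39 mm. Origin under its centre.
- tumbler: Bystander: open steel tumbler, 72 mm wide, 75 mm high. Origin under its centre.
There are look-alikes about, which are no part of the job. Several things have the shape of the stand; the one meant has the colours described above.

How it is judged:
At the end, for the whole second after the job is handed in: The box hangs on the peg by one of its five holes, that hole within 35 mm of the peg point along the peg, its length within 0.13 rad (7.4 degrees) of horizontal, its board within 0.25 rad of upright, at rest (under 40 mm/s and 0.25 rad/s), released (((x of hole0 in the frame of peg between -0.035 and 0.035 m and y of hole0 in the frame of peg between -0.009 and 0.009 m and z of hole0 in the frame of peg between -0.012 and 0.005 m) or (x of hole1 in the frame of peg between -0.035 and 0.035 m and y of hole1 in the frame of peg between -0.009 and 0.009 m and z of hole1 in the frame of peg between -0.012 and 0.005 m) or (x of hole2 in the frame of peg between -0.035 and 0.035 m and y of hole2 in the frame of peg between -0.009 and 0.009 m and z of hole2 in the frame of peg between -0.012 and 0.005 m) or (x of hole3 in the frame of peg between -0.035 and 0.035 m and y of hole3 in the frame of peg between -0.009 and 0.009 m and z of hole3 in the frame of peg between -0.012 and 0.005 m) or (x of hole4 in the frame of peg between -0.035 and 0.035 m and y of hole4 in the frame of peg between -0.009 and 0.009 m and z of hole4 in the frame of peg between -0.012 and 0.005 m)) and angle between caddy's own y axis and vertical between 1.441 and 1.701 rad and angle between caddy's own z axis and vertical below 0.25 rad and contact force between caddy and stand above 1.5 N and linear speed of caddy below 0.04 m/s and angular speed of caddy below 0.25 rad/s); the robot touches nothing.
It fails at once if one of the other six things is pushed more than 30 mm from its place (distance of any of lota, clothes_peg, jar, back_scratcher, soap_case, tumbler from where it was at the start of the episode above 0.03 m).
It fails at once if the medicine box is tipped on its side (more than 75 degrees) (angle between caddy's own z axis and vertical above 1.31 rad).
It also fails if it takes over 61 s, if anything falls off the work surface, if the arm or the gripper's body presses on something with over 40 N, if the wrist force passes 120 N, or if a joint passes its speed limit or range.

## Working session

There is one attempt and no reset: what is moved stays moved. The work goes in short steps, Python scripts to look and compute and a tool call to move; the robot and the scene stay as the last step left them, time stands still between calls to the robot, and variables do not carry over. Pictures are saved under pics/ and viewed, about 8 in all and at most 12, crops included, and the job is handed in when it is done.

Besides the shell and the picture viewer there is one more tool, called as name(argument=value, ...), one argument or row to a line, values as JSON. drive_tool: Moves the arm, as the interface text tells. Its arguments: {"type":"object","properties":{"plan":{"type":"array","items":{"type":"array","items":{"type":"number"}}},"newtons":{"type":"number"}},"required":["plan"]}

```bash
ls; mkdir -p pics; cat > h.py <<'E'
from rig import *
import numpy as np, cv2
from scipy.spatial.transform import Rotation as R
def cam(name):
    c=get_calibration(name); K=np.array([[c["fx"],0,c["cx"]],[0,c["fy"],c["cy"]],[0,0,1]]); D=np.array(c["D"],float)
    if "origin" in c: return K,D,np.array(c["rotation"],float).reshape(3,3) if np.size(c["rotation"])==9 else R.from_quat(c["rotation"]).as_matrix(),np.array(c["origin"],float)
    o=get_obs(); T=np.array(c["tool_from_camera"]); Rt=R.from_quat(o["tool_rot"]).as_matrix()
    return K,D,Rt@T[:3,:3],Rt@T[:3,3]+np.array(o["position"])
def ray(C,px):
    K,D,Rc,o=C; p=cv2.undistortPoints(np.array([[px]],float),K,D)[0,0]
    return o,Rc@np.array([p[0],p[1],1])
def on_z(C,px,z):
    o,d=ray(C,px); return o+d*(z-o[2])/d[2]
def proj(C,P):
    K,D,Rc,o=C; P=np.atleast_2d(P).astype(float)
    return cv2.projectPoints((P-o)@Rc,np.zeros(3),np.zeros(3),K,D)[0][:,0]
def tri(obs):
    A=np.zeros((3,3));b=np.zeros(3)
    for C,px in obs:
        o,d=ray(C,px); d=d/np.linalg.norm(d); M=np.eye(3)-np.outer(d,d); A+=M;b+=M@o
    return np.linalg.solve(A,b)
E
python3 - <<'E'
from h import *
np.set_printoptions(precision=4,suppress=True)
o=get_obs(); print({k:np.round(v,3) for k,v in o.items()})
a=camera("scene"); b=camera("side")
cv2.imwrite("pics/a.png",a); cv2.imwrite("pics/b.png",b)
for c in("scene","side"):
    print(c,cam(c)[2:])
    for n in("caddy","stand","board_top","peg","peg_end","hole0","hole2","hole4"):
        print(c,n,[(np.round(r["location"],1),round(r["conf"],2)) for r in mark_of(c,n)[:5]])
E
```

```text
pics
{'time': np.float64(0.0), 'q': array([-1.461,  0.528,  1.434,  0.   ,  1.181, -0.178]), 'joint_velocities': array([-0.001,  0.   , -0.   , -0.   , -0.001,  0.   ]), 'joint_torque': array([ -0.   , -44.004, -17.659,   0.063,   0.058,  -0.   ]), 'position': array([ 0.177, -0.599,  0.222]), 'tool_rot': array([-0.101,  0.701, -0.699,  0.101]), 'ft_force': array([ 0.409, -0.257,  0.63 ]), 'moment': array([ 0.044, -0.05 ,  0.027]), 'grip_width': np.float64(0.087)}
scene (array([[-0.477 ,  0.708 , -0.5208],
       [ 0.8789,  0.3801, -0.2884],
       [-0.0062, -0.5952, -0.8035]]), array([1.2448, 0.3566, 1.1593]))
scene caddy [(array([391.8, 263.5]), 0.71), (array([230.6, 202. ]), 0.67)]
scene stand [(array([367.1, 215. ]), 0.9), (array([335.8, 297.4]), 0.81), (array([254.9, 156. ]), 0.74), (array([296.1, 236.2]), 0.6)]
scene board_top [(array([231.9, 180. ]), 0.75)]
scene peg [(array([256.9, 113.7]), 0.75), (array([304. , 193.8]), 0.66), (array([353.9, 248.7]), 0.65), (array([239.5, 198.2]), 0.45), (array([234.3, 256.6]), 0.43)]
scene peg_end [(array([355.4, 235.2]), 0.85), (array([257.
[... 1000 characters left out ...]
 (array([283.1, 305.3]), 0.56), (array([249.6, 173.6]), 0.4)]
side peg_end [(array([178.9, 267.7]), 0.58), (array([249.5, 219.7]), 0.57), (array([303.6, 311.7]), 0.56), (array([249.2, 163.4]), 0.48)]
side hole0 [(array([246.2, 180.3]), 0.98), (array([254.7, 174.3]), 0.84), (array([257.9, 166.8]), 0.81), (array([266.7, 165.5]), 0.69), (array([250.2, 177.1]), 0.63)]
side hole2 [(array([246.2, 180.3]), 0.98), (array([254.7, 174.3]), 0.84), (array([257.9, 166.8]), 0.81), (array([266.7, 165.5]), 0.69), (array([250.2, 177.1]), 0.63)]
side hole4 [(array([246.2, 180.3]), 0.98), (array([254.7, 174.3]), 0.84), (array([257.9, 166.8]), 0.81), (array([266.7, 165.5]), 0.69), (array([250.2, 177.1]), 0.63)]
```

```bash
python3 - <<'E'
import cv2,numpy as np
a=cv2.imread("pics/a.png")[80:340,130:450];b=cv2.imread("pics/b.png")[130:390,100:420]
cv2.imwrite("pics/ab.png",np.hstack([cv2.resize(a,None,fx=1.25*1,fy=1.25*1.0),cv2.resize(b,None,fx=1.25,fy=1.25)]))
cv2.imwrite("pics/a2.png",cv2.resize(a,None,fx=2.3,fy=2.3,interpolation=cv2.INTER_CUBIC));cv2.imwrite("pics/b2.png",cv2.resize(b,None,fx=2.3,fy=2.3,interpolation=cv2.INTER_CUBIC))
E
```

```text
Traceback (most recent call last):
ValueError: all the input array dimensions except for the concatenation axis must match exactly, but along dimension 0, the array at index 0 has size 325 and the array at index 1 has size 318
```

```bash
python3 - <<'E'
import cv2
a=cv2.imread("pics/a.png")[80:340,130:450];b=cv2.imread("pics/b.png")[130:384,100:420]
for n,i in(("a2",a),("b2",b)): cv2.imwrite(f"pics/{n}.png",cv2.resize(i,None,fx=2.3,fy=2.3,interpolation=cv2.INTER_CUBIC))
E
```

```text
(no output)
```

View pics/a2.png

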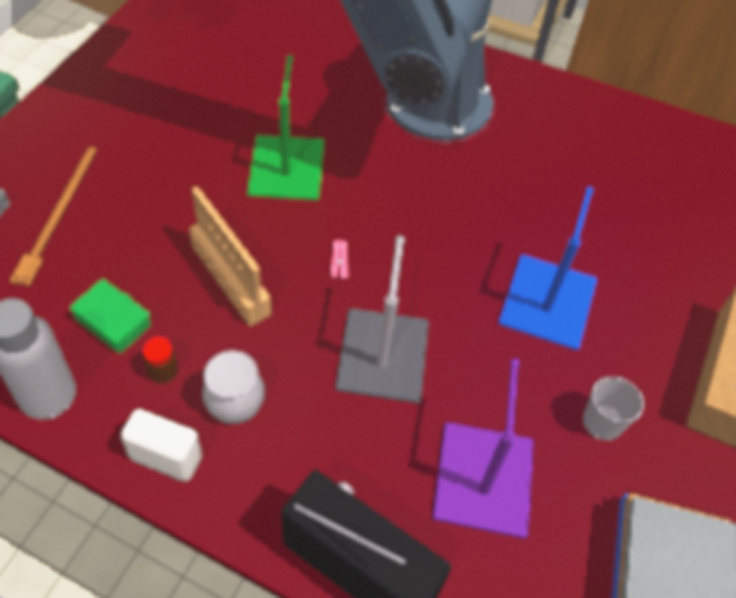

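View pics/b2.png

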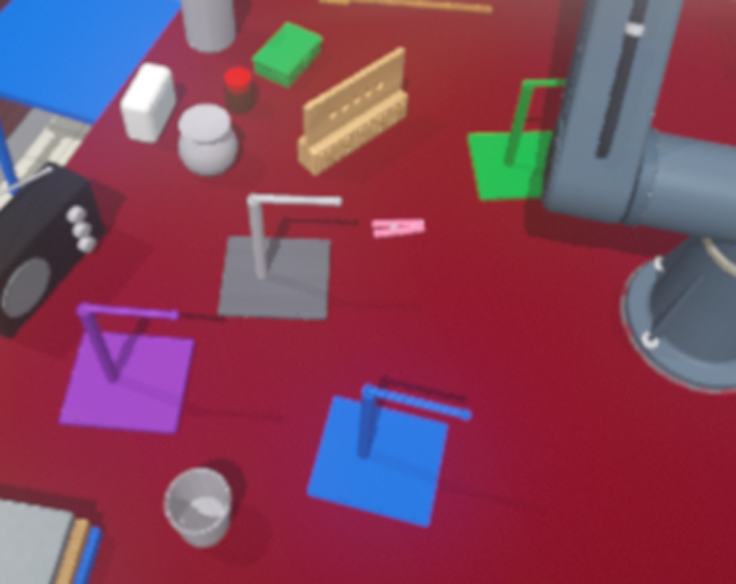

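The steel stand is the grey one: base at scene (296,236), side (212,249). The green, blue and purple ones are look-alikes. The box is at scene (230,190), side (252,175). Next I triangulate these points.

```bash
python3 - <<'E'
from h import *
np.set_printoptions(precision=4,suppress=True)
S=cam("scene");B=cam("side")
for n,a,b in(("stand",(296.1,236.2),(212.2,248.6)),("peg",(304,193.8),(231,217.2)),("pegend",(303.9,179.9),(249.5,219.7)),("btop",(231.9,180),(251.9,164)),("btopfar/-",(214.8,161.7),(276,150.4)),("btopnear",(243,196),(233.5,173.5))):
    p=tri([(S,a),(B,b)]); print(n,p,(proj(S,p)-a).round(1),(proj(B,p)-b).round(1))
camera("scene");camera("side")
for n in("lota","clothes_peg","jar","soap_case","tumbler","back_scratcher"):
  for c,C in(("scene",S),("side",B)):
    print(n,c,[(on_z(C,r["location"],0).round(3),round(r["conf"],2)) for r in mark_of(c,n)[:2]])
for r in mark_of("side","hole2"): print(on_z(B,r["location"],.095),r["conf"])
E
```

```text
stand [0.6018 0.1561 0.0161] [[0.3 0.5]] [[ 0.4 -0.5]]
peg [0.5412 0.1399 0.1919] [[-0.1 -0.2]] [[-0.1  0.2]]
pegend [0.4879 0.1193 0.187 ] [[0.8 1.2]] [[ 1.  -1.3]]
btop [ 0.5723 -0.1229  0.1482] [[-0.5 -0.9]] [[-0.6  0.8]]
btopfar/- [ 0.5186 -0.2305  0.1358] [[-0.5 -0.9]] [[-0.6  0.8]]
btopnear [ 0.6144 -0.0545  0.1499] [[-0.8 -1.5]] [[-1.1  1.4]]
lota scene [(array([ 0.761, -0.014,  0.   ]), 0.76)]
lota side [(array([ 0.766, -0.025,  0.   ]), 0.59), (array([ 0.579, -0.263,  0.   ]), 0.4)]
clothes_peg scene [(array([0.453, 0.012, 0.   ]), 0.52)]
clothes_peg side [(array([ 0.443, -0.001,  0.   ]), 0.52)]
jar scene [(array([ 0.782, -0.147,  0.   ]), 0.57)]
jar side [(array([ 0.765, -0.142,  0.   ]), 0.75), (array([0.599, 0.16 , 0.   ]), 0.2)]
soap_case scene [(array([ 0.741, -0.258,  0.   ]), 0.75)]
soap_case side [(array([ 0.73 , -0.262,  0.   ]), 0.58)]
tumbler scene [(array([0.516, 0.496, 0.   ]), 0.63)]
tumbler side [(array([0.537, 0.49 , 0.   ]), 0.88), (array([ 0.571, -0.166,  0.   ]), 0.68)]
back_scratcher scene [(array([ 0.563, -0.498,  0.   ]), 0.58), (array([ 0.53 , -0.169,  0.   ]), 0.44)]
back_scratcher side [(array([ 0.563, -0.165,  0.   ]), 0.73), (array([ 0.576, -0.486,  0.   ]), 0.49)]
[ 0.5721 -0.1495  0.095 ] 0.96
[ 0.5378 -0.1913  0.095 ] 0.78
[ 0.589  -0.1101  0.095 ] 0.71
[ 0.5773 -0.1234  0.095 ] 0.59
[ 0.5551 -0.1748  0.095 ] 0.55
[0.5666 0.0709 0.095 ] 0.38
```

```bash
cat >> h.py <<'E'
def go(p,yaw,o=None):
    """shift mm / turn deg (tool axes) to TCP p with tool down, jaw (z) axis along world yaw (mod 180)"""
    o=o or get_obs(); M=R.from_quat(o["tool_rot"]).as_matrix()
    best=None
    for s in(1,-1):
        z=s*np.array([np.cos(yaw),np.sin(yaw),0]); y=np.array([0,0,-1.]); T=np.c_[np.cross(y,z),y,z]
        rv=np.degrees(R.from_matrix(M.T@T).as_rotvec())
        print("shift",(M.T@(np.array(p)-o["position"])*1000).round(1),"rot",rv.round(2),"q6+",s)
E
python3 - <<'E'
from h import *
np.set_printoptions(precision=4,suppress=True)
o=get_obs();print(o["time"],R.from_quat(o["tool_rot"]).as_matrix())
c=get_calibration("wrist");print(c)
S=cam("scene");B=cam("side")
print("blue end",tri([(S,(386.9,159.3)),(B,(303.6,311.7))]))
go([.555,-.14,.27],np.radians(-28.6))
E
```

```text
1.65 [[-0.9589 -0.      0.2839]
 [-0.2839  0.     -0.9589]
 [-0.     -1.     -0.    ]]
{'fx': 280.15757261466365, 'fy': 280.15757261466365, 'cx': 250.81745993172916, 'cy': 187.6889640698153, 'D': array([-0.0411,  0.    ,  0.    ,  0.    ,  0.    ]), 'tool_from_camera': array([[ 0.0013,  0.9519,  0.3063, -0.0856],
       [-0.0001, -0.3063,  0.9519, -0.1624],
       [ 1.    , -0.0013, -0.0003, -0.    ],
       [ 0.    ,  0.    ,  0.    ,  1.    ]])}
blue end [0.2687 0.3395 0.1943]
shift [-492.4  -47.5 -333.2] rot [  0.   -44.91  -0.  ] q6+ 1
shift [-492.4  -47.5 -333.2] rot [  0.   135.09   0.  ] q6+ -1
```

drive_tool(
  plan=[
    [-492,-50,-333,0,-45,0,87],
    [-492,-50,-333,0,-45,0,87],
    [-492,-50,-333,0,-45,0,87],
    [-492,-50,-333,0,-45,0,87],
    [-492,-50,-333,0,-45,0,87],
    [-492,-50,-333,0,-45,0,87],
    [-492,-50,-333,0,-45,0,87],
    [-492,-50,-333,0,-45,0,87],
    [-492,-50,-333,0,-45,0,87],
    [-492,-50,-333,0,-45,0,87],
  ],
)

```text
time: 2.65
position: [0.4949, -0.2127, 0.265]
tool_rot: [0.361, -0.607, 0.608, -0.362]
ft_force: [0.6, -0.3, -1.1]
grip_width: 0.087
```

drive_tool(
  plan=[
    [0,0,0,0,0,0,87],
  ],
)

```text
time: 2.75
position: [0.4972, -0.2096, 0.2653]
tool_rot: [0.363, -0.606, 0.607, -0.365]
ft_force: [-0.7, -1.0, 0.4]
grip_width: 0.087
```

```bash
python3 - <<'E'
from h import *
go([.565,-.14,.27],np.radians(-28.6))
E
```

```text
shift [-93.4  -4.4  27.1] rot [-0.14  0.51 -0.13] q6+ 1
shift [-93.4  -4.4  27.1] rot [  -0.21 -179.49    0.22] q6+ -1
```

drive_tool(
  plan=[
    [-45,-4,13,0,0,0,87],
    [-92,-4,27,0,0.5,0,87],
    [-92,-4,27,0,0.5,0,87],
    [-92,-4,27,0,0.5,0,87],
    [-92,-4,27,0,0.5,0,87],
  ],
)

```text
time: 3.25
position: [0.5604, -0.1474, 0.2682]
tool_rot: [-0.359, 0.61, -0.609, 0.358]
ft_force: [-0.0, -0.0, -0.3]
grip_width: 0.087
```

```bash
python3 - <<'E'
from h import *
np.set_printoptions(precision=4,suppress=True)
o=get_obs();print(o["position"],o["joint_velocities"],o["time"]);C=cam("wrist");im=camera("wrist");cv2.imwrite("pics/w1.png",im)
for n,z in(("caddy",0),("board_top",.14),("hole0",.095)):
    print(n,[(np.round(r["location"],1),round(r["conf"],2),on_z(C,r["location"],z)) for r in mark_of("wrist",n)[:5]])
E
```

```text
[ 0.5604 -0.1474  0.2682] [-0.0149 -0.0029  0.005   0.0051 -0.0006  0.0045] 3.25
caddy []
board_top [(array([255.3, 172.3]), 0.71, array([ 0.5693, -0.1419,  0.14  ]))]
hole0 [(array([255.7, 165.6]), 0.97, array([ 0.5687, -0.1454,  0.095 ])), (array([255.5, 146.1]), 0.87, array([ 0.5801, -0.1243,  0.095 ])), (array([256.8, 198.8]), 0.84, array([ 0.549 , -0.1841,  0.095 ])), (array([257.4, 182.3]), 0.82, array([ 0.5602, -0.1652,  0.095 ])), (array([256.6, 122.3]), 0.65, array([ 0.5948, -0.1003,  0.095 ]))]
```

View pics/w1.png

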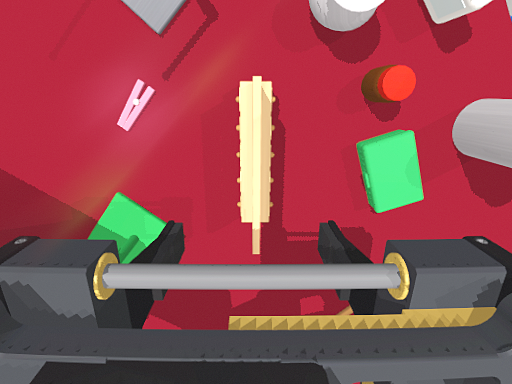

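```bash
python3 - <<'E'
from h import *
np.set_printoptions(precision=4,suppress=True)
C=cam("wrist")
a=on_z(C,(257,76),.14);b=on_z(C,(256.3,254),.14);c=(a+b)/2;d=a-b
print(a,b,c,np.linalg.norm(d),np.degrees(np.arctan2(d[1],d[0])))
yaw=np.arctan2(d[1],d[0])-np.pi/2
im=cv2.imread("pics/w1.png")
for x in(76,120,150,220,240):print(x,[tuple(int(v) for v in im[x,k]) for k in range(236,280,2)])
go([c[0],c[1],.16],yaw);go([c[0],c[1],.12],yaw)
E
```

```text
[ 0.6179 -0.0583  0.14  ] [ 0.5224 -0.2302  0.14  ] [ 0.5702 -0.1442  0.14  ] 0.196615675079754 60.936937619902395
76 [(68, 50, 190), (66, 47, 189), (66, 46, 189), (68, 47, 189), (65, 44, 189), (65, 45, 189), (67, 45, 189), (65, 42, 188), (101, 113, 222), (182, 238, 255), (181, 235, 255), (180, 234, 255), (186, 246, 255), (58, 24, 182), (66, 42, 188), (66, 43, 188), (65, 40, 188), (67, 43, 188), (66, 41, 188), (66, 44, 188), (66, 42, 189), (66, 42, 187)]
120 [(62, 41, 179), (48, 14, 168), (188, 246, 255), (201, 255, 255), (198, 254, 255), (197, 251, 255), (191, 246, 255), (189, 245, 255), (166, 220, 255), (198, 253, 255), (197, 251, 255), (196, 251, 255), (182, 236, 255), (145, 197, 233), (146, 199, 236), (147, 198, 235), (145, 196, 234), (156, 213, 246), (38, 16, 124), (50, 33, 138), (47, 33, 137), (49, 34, 134)]
150 [(61, 38, 179), (53, 22, 173), (185, 248, 255), (198, 255, 255), (198, 252, 255), (195, 251, 255), (190, 246, 255), (190, 245, 255), (178, 233, 255), (201, 255, 255), (201, 255, 255), (201, 255, 255), (176, 231, 255), (147, 199, 236), (149, 201, 238), (148, 198, 235), (
[... 330 characters left out ...]
(155, 211, 246), (150, 205, 238), (123, 168, 215), (45, 22, 134), (49, 33, 139), (49, 31, 138), (49, 30, 138), (48, 33, 138)]
240 [(66, 42, 188), (66, 41, 188), (66, 42, 188), (66, 41, 188), (66, 43, 188), (67, 44, 188), (67, 43, 189), (64, 38, 188), (103, 140, 201), (148, 199, 235), (149, 199, 237), (157, 213, 243), (69, 53, 190), (48, 31, 135), (50, 33, 139), (49, 32, 139), (49, 34, 138), (49, 33, 139), (50, 36, 140), (50, 34, 138), (48, 34, 139), (49, 34, 139)]
shift [ -7.6 108.5   6.8] rot [ 0.02 -0.06  0.01] q6+ 1
shift [ -7.6 108.5   6.8] rot [ -0.02 179.94   0.03] q6+ -1
shift [ -7.6 148.5   6.8] rot [ 0.02 -0.06  0.01] q6+ 1
shift [ -7.6 148.5   6.8] rot [ -0.02 179.94   0.03] q6+ -1
```

```bash
cat >> h.py <<'E'
def feel(n=10):
    F=[];Mo=[]
    for _ in range(n):
        camera("wrist"); o=get_obs(); F.append(o["ft_force"]);Mo.append(o["moment"])
    M=R.from_quat(o["tool_rot"]).as_matrix()
    print("F",np.mean(F,0).round(3),"M tool",(M.T@np.mean(Mo,0)).round(4),"sd",np.std(Mo,0).round(3),"pos",np.round(o["position"],4),"t",o["time"],"w",o["grip_width"])
E
python3 -c "
from h import *
feel()"
```

```text
F [-0.107 -0.066 -0.102] M tool [ 0.0484 -0.0092  0.0119] sd [0.028 0.025 0.031] pos [ 0.5615 -0.1464  0.2685] t 3.95 w 0.08701986806205891
```

drive_tool(
  plan=[
    [-8,50,7,0,0,0,87],
    [-8,100,7,0,0,0,87],
    [-8,130,7,0,0,0,87],
    [-8,152,7,0,0,0,60],
    [-8,152,7,0,0,0,30],
    [-8,152,7,0,0,0,0],
    [-8,152,7,0,0,0,0],
    [-8,152,7,0,0,0,0],
    [-8,152,7,0,0,0,0],
    [-8,152,7,0,0,0,0],
  ],
  newtons=60,
)

```text
time: 4.95
position: [0.5719, -0.143, 0.1174]
tool_rot: [0.359, -0.609, 0.61, -0.359]
ft_force: [0.1, -0.8, -0.5]
grip_width: 0.0389
```

drive_tool(
  plan=[
    [0,1,0,0,0,0,0],
    [0,1,0,0,0,0,0],
    [0,1,0,0,0,0,0],
    [0,1,0,0,0,0,0],
    [0,1,0,0,0,0,0],
    [0,1,0,0,0,0,0],
    [0,1,0,0,0,0,0],
  ],
)

```text
time: 5.65
position: [0.5712, -0.1427, 0.1152]
tool_rot: [-0.359, 0.61, -0.609, 0.359]
ft_force: [0.3, -0.0, -2.1]
grip_width: 0.0076
```

drive_tool(
  plan=[
    [0,0,0,0,0,0,0],
    [0,-10,0,0,0,0,0],
    [0,-30,0,0,0,0,0],
    [0,-30,0,0,0,0,0],
    [0,-30,0,0,0,0,0],
    [0,-30,0,0,0,0,0],
  ],
)

```text
time: 6.25
position: [0.5707, -0.1425, 0.1448]
tool_rot: [-0.359, 0.61, -0.609, 0.358]
ft_force: [-0.5, 0.3, -4.9]
grip_width: 0.0075
```

```bash
python3 -c "
from h import *
feel(16)
cv2.imwrite('pics/w2.png',camera('wrist'))"
```

```text
F [-0.215 -0.15  -4.095] M tool [ 0.0708  0.0133 -0.0014] sd [0.029 0.024 0.029] pos [ 0.5715 -0.1428  0.1455] t 7.05 w 0.007841867786231005
```

View pics/w2.png

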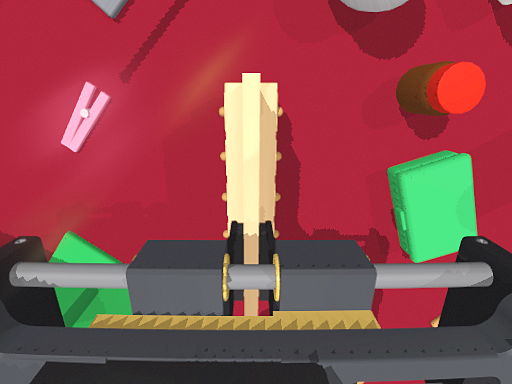

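```bash
python3 - <<'E'
from h import *
np.set_printoptions(precision=4,suppress=True)
C=cam("wrist"); print("far end",on_z(C,(251,73),.1705)); o=get_obs(); print(o["position"])
yaw=np.radians(18); T=np.array(get_calibration("wrist")["tool_from_camera"])
y=np.array([0,0,-1.]);z=np.array([np.cos(yaw),np.sin(yaw),0]);M=np.c_[np.cross(y,z),y,z]
for p in([.461,.026,.22],[.461,.026,.25],[.45,.05,.25]):
    c=C[:2]+(M@T[:3,:3],M@T[:3,3]+p); print(p,proj(c,[[.494,.121,.19],[.541,.137,.19],[.59,.152,.19]]))
go([.461,.026,.22],yaw)
E
```

```text
far end [ 0.6188 -0.0588  0.1705]
[ 0.5715 -0.1428  0.1455]
[0.461, 0.026, 0.22] [[341.3275 106.4568]
 [414.4604 106.1205]
 [486.4193 108.7259]]
[0.461, 0.026, 0.25] [[329.2745 105.269 ]
 [393.0331 104.8847]
 [456.5061 107.0028]]
[0.45, 0.05, 0.25] [[330.4807 139.5133]
 [392.085  138.9128]
 [453.4983 140.4954]]
shift [ -94.1  -74.5 -178.5] rot [ -0.   -47.01   0.  ] q6+ 1
shift [ -94.1  -74.5 -178.5] rot [ -0.   132.99  -0.01] q6+ -1
```

drive_tool(
  plan=[
    [-5,-40,-10,0,0,0,0],
    [-20,-75,-40,0,-8,0,0],
    [-40,-75,-75,0,-16,0,0],
    [-60,-75,-110,0,-24,0,0],
    [-80,-75,-150,0,-32,0,0],
    [-94,-75,-178,0,-40,0,0],
    [-94,-75,-178,0,-47,0,0],
    [-94,-75,-178,0,-47,0,0],
    [-94,-75,-178,0,-47,0,0],
    [-94,-75,-178,0,-47,0,0],
  ],
)

```text
time: 8.1
position: [0.4622, 0.0251, 0.2207]
tool_rot: [-0.571, 0.416, -0.417, 0.572]
ft_force: [-0.0, -0.3, -3.6]
grip_width: 0.0076
```

drive_tool(
  plan=[
    [0,0,0,0,0,0,0],
    [0,0,0,0,0,0,0],
  ],
)

```text
time: 8.3
position: [0.4616, 0.0253, 0.2204]
tool_rot: [0.572, -0.416, 0.416, -0.572]
ft_force: [0.2, 0.4, -4.2]
grip_width: 0.0075
```

```bash
python3 - <<'E'
from h import *
np.set_printoptions(precision=4,suppress=True)
o=get_obs();print(o["position"],R.from_quat(o["tool_rot"]).as_matrix()[:,2],o["time"]);C=cam("wrist");im=camera("wrist");cv2.imwrite("pics/w3.png",im)
np.savez("v1.npz",*C)
for n,z in(("stand",0),("peg",.19),("peg_end",.19)):
    print(n,[(np.round(r["location"],1),round(r["conf"],2),on_z(C,r["location"],z)) for r in mark_of("wrist",n)[:5]])
E
```

```text
[0.4616 0.0253 0.2204] [ 0.9516  0.3074 -0.0001] 8.3
stand [(array([381.4, 103.5]), 0.98, array([0.603 , 0.1534, 0.    ])), (array([124.4, 251.3]), 0.65, array([ 0.3177, -0.1715,  0.    ]))]
peg [(array([417.9, 104.9]), 0.94, array([0.5444, 0.1372, 0.19  ])), (array([236. , 172.1]), 0.3, array([0.4418, 0.055 , 0.19  ])), (array([428. , 243.7]), 0.21, array([0.6027, 0.0457, 0.19  ]))]
peg_end [(array([248.9, 193.2]), 0.72, array([0.4553, 0.0427, 0.19  ])), (array([342.9, 105.4]), 0.64, array([0.4961, 0.1207, 0.19  ]))]
```

View pics/w3.png

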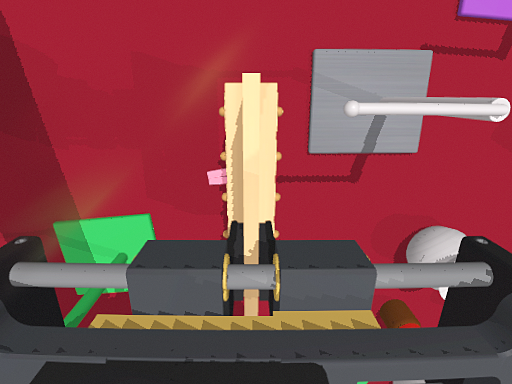

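```bash
cat > peg.py <<'E'
from h import *
np.set_printoptions(precision=4,suppress=True)
def pegline(im,C,box):
    c0,c1,r0,r1=box; h=cv2.cvtColor(im,cv2.COLOR_BGR2HSV)[r0:r1,c0:c1]
    m=((h[...,1]<40)&(h[...,2]>165)).astype(np.uint8)
    n,l,s,_=cv2.connectedComponentsWithStats(m); k=1+np.argmax(s[1:,4]); m=l==k
    cols=np.where(m.any(0))[0]
    mid=[(x+c0,np.where(m[:,x])[0].mean()+r0,m[:,x].sum()) for x in cols]
    return np.array(mid)
if __name__=="__main__":
    C=cam("wrist"); im=cv2.imread("pics/w3.png"); t=pegline(im,C,(320,512,80,135))
    print(t[::6])
    e=t[0]; print("end",on_z(C,(e[0],t[4:9,1].mean()),.19))
    b=t[2:14]; print("ball centre",on_z(C,(e[0]+np.argmax(t[:20,2]),t[3:13,1].mean()),.19))
    for x in(375,400,430,460):
        i=np.argmin(abs(t[:,0]-x)); p=on_z(C,(x,t[i-6:i+7,1].mean()),.19); print(x,p)
E
python3 peg.py
```

```text
[[345.     108.       7.    ]
 [351.     108.      15.    ]
 [357.     108.      13.    ]
 [363.     108.      11.    ]
 [369.     108.      11.    ]
 [375.     108.      11.    ]
 [381.     108.5     12.    ]
 [387.     108.      11.    ]
 [393.     108.5     12.    ]
 [399.     108.      11.    ]
 [405.     108.      11.    ]
 [411.     107.6154  13.    ]
 [417.     107.6154  13.    ]
 [423.     107.6154  13.    ]
 [429.     106.9286  14.    ]
 [435.     106.9286  14.    ]
 [441.     106.9286  14.    ]
 [447.     107.6923  13.    ]
 [453.     107.6923  13.    ]
 [459.     107.6923  13.    ]
 [465.     107.6923  13.    ]
 [471.     108.0833  12.    ]
 [477.     108.0833  12.    ]
 [483.     108.0833  12.    ]
 [489.     108.6     15.    ]
 [495.     109.2609  23.    ]
 [501.     108.7273  22.    ]
 [507.     107.5     16.    ]]
end [0.4977 0.12   0.19  ]
ball centre [0.5022 0.1215 0.19  ]
375 [0.5171 0.1262 0.19  ]
400 [0.5333 0.1317 0.19  ]
430 [0.5526 0.139  0.19  ]
460 [0.5729 0.1454 0.19  ]
```

```bash
python3 - <<'E'
from h import *
np.set_printoptions(precision=4,suppress=True)
yaw=np.radians(18.8);u=np.array([np.cos(yaw),np.sin(yaw),0]);t=np.array([u[1],-u[0],0]);E=np.array([.4977,.12,.19])
p=E-.035*u-.0017*t+[0,0,.0202]; print(p)
go(p,yaw)
z=u;y=np.array([0,0,-1.]);M=np.c_[np.cross(y,z),y,z];T=np.array(get_calibration("wrist")["tool_from_camera"])
C=cam("wrist");print(proj(C[:2]+(M@T[:3,:3],M@T[:3,3]+p),[E,E+.05*u]))
E
```

```text
[0.464  0.1103 0.2102]
shift [-79.8  10.2  28.6] rot [ 0.01 -0.84 -0.01] q6+ 1
shift [-79.8  10.2  28.6] rot [  0.01 179.16   0.02] q6+ -1
[[298.6651 224.4595]
 [367.7014 224.1344]]
```

drive_tool(
  plan=[
    [-40,5,14,0,-0.8,0,0],
    [-80,10,28,0,-0.8,0,0],
    [-80,10,28,0,-0.8,0,0],
    [-80,10,28,0,-0.8,0,0],
    [-80,10,28,0,-0.8,0,0],
    [-80,10,28,0,-0.8,0,0],
  ],
)

```text
time: 9.1
position: [0.4635, 0.1096, 0.2106]
tool_rot: [0.575, -0.412, 0.412, -0.575]
ft_force: [-0.2, 0.5, -4.4]
grip_width: 0.0078
```

```bash
python3 - <<'E'
from peg import *
o=get_obs();print(o["position"],np.degrees(np.arctan2(*R.from_quat(o["tool_rot"]).as_matrix()[[1,0],2])),o["time"])
C=cam("wrist");im=camera("wrist");cv2.imwrite("pics/w4.png",im)
S=cam("scene");B=cam("side");s=camera("side");a=camera("scene");cv2.imwrite("pics/s4.png",s);cv2.imwrite("pics/a4.png",a)
for c,CC in(("side",B),("scene",S)):
  for n in("hole2","peg_end"):
    print(c,n,[(np.round(r["location"],1),round(r["conf"],2)) for r in mark_of(c,n)[:7]])
  M=R.from_quat(o["tool_rot"]).as_matrix()
  h=np.array(o["position"])+M@np.array([.0017,.0202,0])
  print("pred holes",proj(CC,[h+M@np.array([k*.024,0,0]) for k in(-2,-1,0,1,2)]).round(1).tolist(),"end",proj(CC,[.4977,.12,.19]))
x=cv2.resize(s[130:250,180:330],(600,480),interpolation=cv2.INTER_CUBIC)
w=cv2.resize(im[150:260,230:430],(436,240),interpolation=cv2.INTER_CUBIC)
cv2.imwrite("pics/m4.png",np.vstack([x,np.pad(w,((0,0),(0,164),(0,0)))])[:600])
E
```

```text
[0.4635 0.1096 0.2106] 18.713544926219743 9.1
side hole2 [(array([263.5, 229.9]), 0.95), (array([261.1, 210.2]), 0.79), (array([261.9, 216.3]), 0.79), (array([259.7, 201.7]), 0.62), (array([258.7, 227.5]), 0.58)]
side peg_end [(array([178.2, 267.9]), 0.88), (array([250.6, 217.8]), 0.84), (array([305. , 310.1]), 0.81), (array([359.5, 165.2]), 0.7), (array([274.8, 228.3]), 0.19)]
pred holes [[259.5, 230.7], [259.6, 223.8], [259.6, 217.1], [259.7, 210.6], [259.7, 204.2]] end [[247.3288 216.9637]]
scene hole2 [(array([297.1, 172.1]), 0.95), (array([303.5, 178.4]), 0.94), (array([308.8, 178.2]), 0.84), (array([292.5, 173.4]), 0.8), (array([201.1, 245.9]), 0.7), (array([322.5, 172.9]), 0.59)]
scene peg_end [(array([258.2, 102.8]), 0.97), (array([357.5, 238.1]), 0.85), (array([386.8, 157.8]), 0.77), (array([301.3, 184.7]), 0.61), (array([301.7, 192.5]), 0.37)]
pred holes [[318.6, 176.3], [311.6, 175.4], [304.6, 174.5], [297.6, 173.6], [290.7, 172.7]] end [[303.7615 182.6273]]
```

View pics/m4.png

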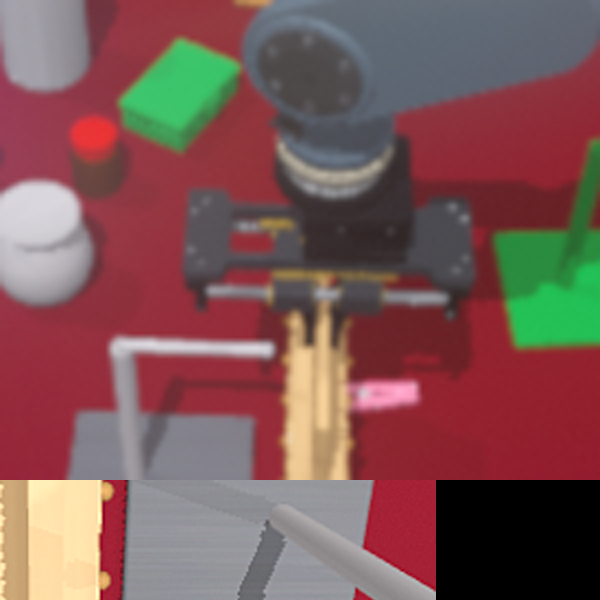

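```bash
python3 - <<'E'
from peg import *
im=cv2.imread("pics/w4.png");C=cam("wrist")
t=pegline(im,C,(280,430,200,240)); print(t[::5])
e=t[0];print("end",on_z(C,(e[0],t[4:9,1].mean()),.19), on_z(C,(t[60,0],t[55:65,1].mean()),.19))
a=cv2.imread("pics/a4.png")
cv2.imwrite("pics/m5.png",np.vstack([cv2.resize(im[130:280,200:460],(624,360)),cv2.resize(a[150:210,260:364],(624,240),interpolation=cv2.INTER_CUBIC)[:240]]))
E
```

```text
[[299.  225.    5. ]
 [304.  224.5  14. ]
 [309.  224.5  14. ]
 [314.  224.5  10. ]
 [319.  224.5  10. ]
 [324.  225.   11. ]
 [329.  225.   11. ]
 [334.  225.   11. ]
 [339.  225.   11. ]
 [344.  225.   11. ]
 [349.  225.   11. ]
 [354.  225.   11. ]
 [359.  225.   11. ]
 [364.  225.   11. ]
 [369.  225.   11. ]
 [374.  225.   11. ]
 [379.  225.   11. ]
 [384.  225.   11. ]
 [389.  225.   11. ]
 [394.  225.   11. ]
 [399.  225.   11. ]
 [404.  225.   11. ]
 [409.  225.   11. ]
 [414.  225.   11. ]
 [419.  225.   11. ]
 [424.  225.   11. ]
 [429.  225.   11. ]]
end [0.4974 0.1197 0.19  ] [0.5388 0.1331 0.19  ]
```

View pics/m5.png

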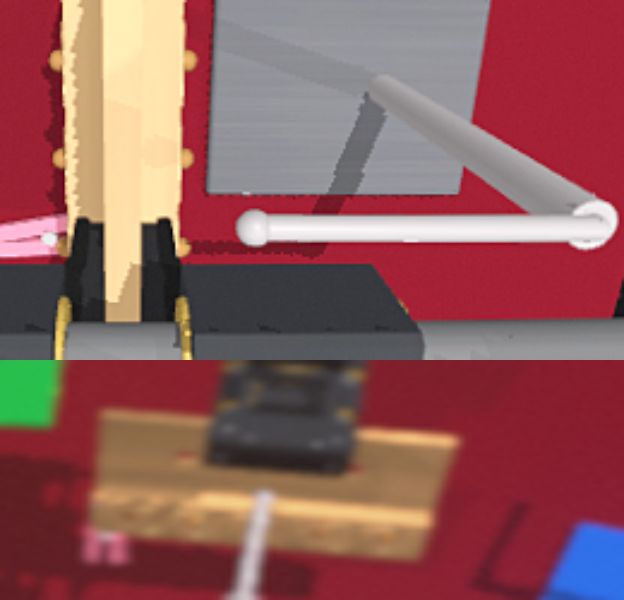

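drive_tool(
  plan=[
    [0,0,8,0,0,0,0],
    [0,0,16,0,0,0,0],
    [0,0,24,0,0,0,0],
    [0,0,30,0,0,0,0],
    [0,0,35,0,0,0,0],
    [0,0,40,0,0,0,0],
    [0,0,40,0,0,0,0],
  ],
)

```text
time: 10.15
position: [0.5021, 0.1235, 0.2105]
tool_rot: [-0.575, 0.411, -0.412, 0.575]
ft_force: [0.3, 0.1, -4.2]
grip_width: 0.0077
```

```bash
python3 -c "
from h import *
feel(6)"
```

```text
F [-0.313  0.04  -4.239] M tool [ 0.1126  0.0049 -0.0369] sd [0.023 0.021 0.023] pos [0.5008 0.1233 0.2105] t 10.45 w 0.007869891039826585
```

drive_tool(
  plan=[
    [0,0,6,0,0,0,0],
    [0,0,12,0,0,0,0],
    [0,0,20,0,0,0,0],
    [0,0,28,0,0,0,0],
    [0,0,36,0,0,0,0],
    [0,0,43,0,0,0,0],
    [0,0,43,0,0,0,0],
    [0,0,43,0,0,0,0],
  ],
)

```text
time: 11.25
position: [0.5416, 0.1372, 0.2102]
tool_rot: [0.575, -0.412, 0.411, -0.575]
ft_force: [-0.1, 0.6, -3.5]
grip_width: 0.0077
```

```bash
python3 - <<'E'
from h import *
feel(10)
s=camera("side");im=camera("wrist");cv2.imwrite("pics/w6.png",im);a=camera("scene")
cv2.imwrite("pics/m6.png",np.vstack([cv2.resize(im[40:290,100:490],(624,400))[:330],np.hstack([cv2.resize(a[150:240,250:354],(312,270),interpolation=cv2.INTER_CUBIC),cv2.resize(s[180:270,170:274],(312,270),interpolation=cv2.INTER_CUBIC)])]))
E
```

```text
F [ 0.135 -0.286 -4.486] M tool [ 0.1003  0.0075 -0.0394] sd [0.024 0.027 0.023] pos [0.5418 0.1371 0.2105] t 11.75 w 0.007500423939996532
```

View pics/m6.png

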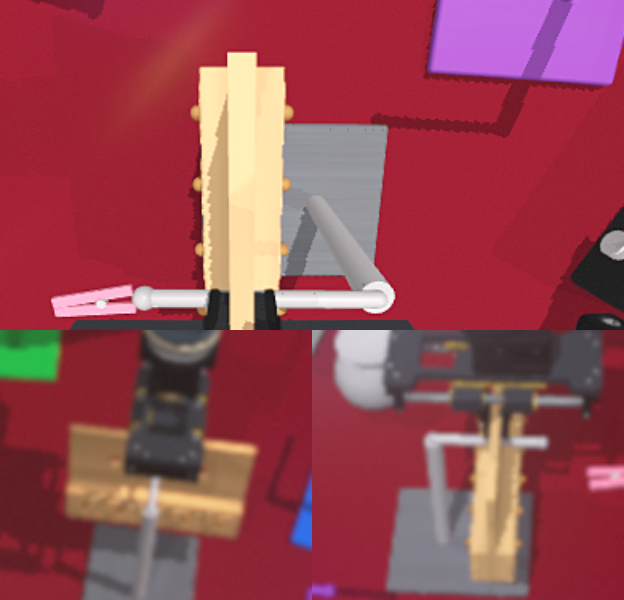

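drive_tool(
  plan=[
    [0,2,0,0,0,0,0],
    [0,4,0,0,0,0,0],
    [0,5,0,0,0,0,0],
    [0,5,0,0,0,0,0],
    [0,5,0,0,0,0,0],
  ],
)

```text
time: 12.4
position: [0.542, 0.1371, 0.2061]
tool_rot: [-0.575, 0.411, -0.412, 0.575]
ft_force: [-1.0, -0.3, 1.4]
grip_width: 0.0075
```

```bash
python3 -c "
from h import *
feel(8)"
```

```text
F [-2.298 -0.839  4.608] M tool [-0.3371 -0.0044 -0.1154] sd [0.052 0.046 0.025] pos [0.542  0.1371 0.206 ] t 12.8 w 0.007591050749692896
```

drive_tool(
  plan=[
    [0,-0.6,0,0,0,0,0],
    [0,-0.6,0,0,0,0,0],
    [0,-0.6,0,0,0,0,10],
    [0,-0.6,0,0,0,0,12],
    [0,-0.6,0,0,0,0,14],
    [0,-0.6,0,0,0,0,16],
    [0,-0.6,0,0,0,0,20],
    [0,-0.6,0,0,0,0,20],
    [0,-0.6,0,0,0,0,20],
    [0,-0.6,0,0,0,0,20],
  ],
  newtons=20,
)

```text
time: 13.8
position: [0.5419, 0.1372, 0.2061]
tool_rot: [-0.575, 0.412, -0.412, 0.575]
ft_force: [-1.0, 0.7, -0.1]
grip_width: 0.0198
```

```bash
python3 - <<'E'
from h import *
feel(10)
s=camera("side");im=camera("wrist");a=camera("scene")
cv2.imwrite("pics/m7.png",np.vstack([cv2.resize(im[40:290,100:490],(624,400))[:330],np.hstack([cv2.resize(a[150:240,250:354],(312,270),interpolation=cv2.INTER_CUBIC),cv2.resize(s[180:270,170:274],(312,270),interpolation=cv2.INTER_CUBIC)])]))
E
```

```text
F [-0.197  0.078  0.055] M tool [ 0.1227 -0.0059 -0.0497] sd [0.036 0.017 0.023] pos [0.5419 0.1372 0.2061] t 14.3 w 0.020281790937544078
```

View pics/m7.png

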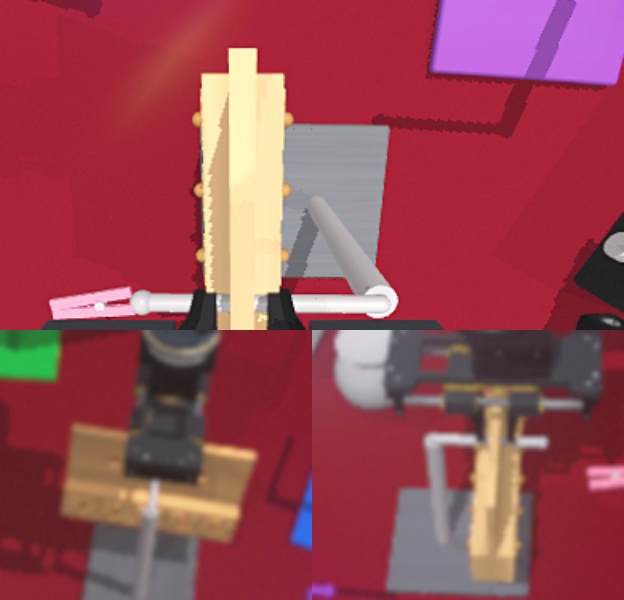

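drive_tool(
  plan=[
    [0,0,0,0,0,0,35],
    [0,0,0,0,0,0,35],
    [0,0,0,0,0,0,35],
    [0,-15,0,0,0,0,35],
    [0,-35,0,0,0,0,35],
    [0,-70,0,0,0,0,35],
    [0,-110,0,0,0,0,35],
    [0,-130,0,0,0,0,35],
    [0,-130,0,0,0,0,35],
    [0,-130,0,0,0,0,35],
  ],
)

```text
time: 15.45
position: [0.5415, 0.1372, 0.3358]
tool_rot: [0.575, -0.412, 0.412, -0.575]
ft_force: [0.4, -0.5, -0.3]
grip_width: 0.0351
```

```bash
python3 - <<'E'
from h import *
np.set_printoptions(precision=4,suppress=True)
B=cam("side");S=cam("scene")
for k in range(2):
    C=cam("wrist");im=camera("wrist");s=camera("side");a=camera("scene")
    cv2.imwrite(f"pics/e{k}.png",im)
    for c in("side","scene"):
        print(c,[(np.round(r["location"],1),round(r["conf"],2)) for r in mark_of(c,"board_top")[:2]])
    for _ in range(10): camera("wrist")
print(get_obs()["time"],get_obs()["position"])
print("diff",np.abs(cv2.imread("pics/e0.png").astype(int)-cv2.imread("pics/e1.png")).mean())
# expected pixels of level top-edge ends
u=np.array([.948,.318,0]);t=np.array([.318,-.948,0]);c=np.array([.5435,.1358,.231])
for CC,n in((B,"side"),(S,"scene"),(C,"wrist")):print(n,proj(CC,[c-.098*t,c,c+.098*t]).round(1).tolist())
cv2.imwrite("pics/m8.png",np.vstack([cv2.resize(im[20:290,100:490],(624,432))[:330],np.hstack([cv2.resize(a[150:240,250:354],(312,270),interpolation=cv2.INTER_CUBIC),cv2.resize(s[180:270,170:274],(312,270),interpolation=cv2.INTER_CUBIC)])]))
E
```

```text
side [(array([229.8, 208.7]), 0.75), (array([233.3, 235.3]), 0.54)]
scene [(array([306. , 187.5]), 0.86), (array([158.5, 166.4]), 0.69)]
side [(array([231.5, 234. ]), 0.72), (array([228.5, 208.6]), 0.61)]
scene [(array([305.2, 186.8]), 0.84)]
16.95 [0.5419 0.1372 0.3361]
diff 1.4535980224609375
side [[228.3, 236.8], [230.4, 207.8], [232.3, 182.0]]
scene [[334.3, 190.4], [303.6, 186.4], [273.4, 182.3]]
wrist [[251.5, 84.8], [251.1, 188.2], [250.9, 271.7]]
```

View pics/m8.png

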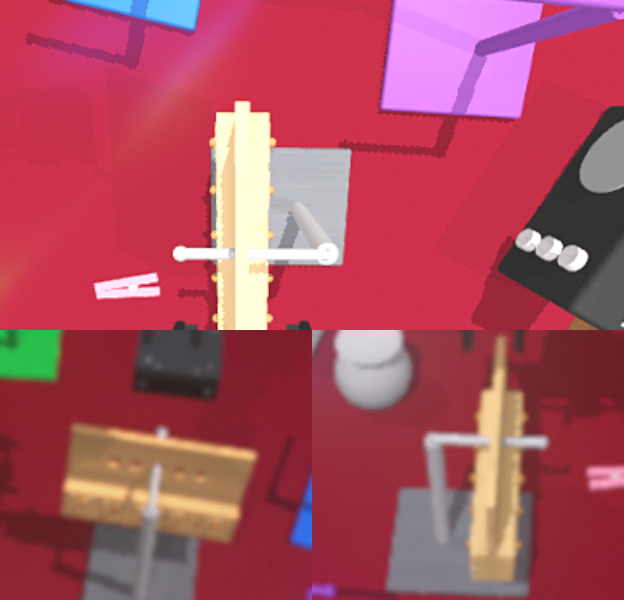

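```bash
python3 - <<'E'
from h import *
def rows(im):
    g=im[60:110,251].astype(int); return 60+int(np.argmax(g[:,1]>150)), [int(v) for v in np.where(im[150,215:290,1]>150)[0][[0,-1]]+215]
print(rows(cv2.imread("pics/e0.png")),rows(cv2.imread("pics/e1.png")))
for _ in range(20): im=camera("wrist")
print(rows(im)); C=cam("wrist")
a=cv2.imread("pics/e1.png").astype(np.float32).mean(2)[70:235,200:300];b=im.astype(np.float32).mean(2)[70:235,200:300]
print(cv2.phaseCorrelate(a,b),get_obs()["time"])
u=np.array([.948,.318,0]);t=np.array([.318,-.948,0]);c=np.array([.5435,.1358,.231])
for dz in(-.012,-.006,0,.006,.012):print(dz,proj(C,c-.098*t+[0,0,dz]).round(1))
print(hand_in())
E
```

```text
(83, [235, 289]) (83, [235, 289])
(83, [235, 289])
((0.02707509635162353, 0.006016696418129186), 1.0037346481747098) 17.95
-0.012 [[251.5  85.4]]
-0.006 [[251.5  85.1]]
0 [[251.6  84.8]]
0.006 [[251.6  84.5]]
0.012 [[251.6  84.2]]
the job is handed in; nothing more can be done
None
```

The box is hanging on the grey steel stand's peg by its middle hole (hole 2). It is released and at rest, and the job was handed in at about 18 s. `hand_in()` reported no verdict.

**Finding the hole:** I gripped the board at its middle and lifted it. The full weight of about 4.1 N was on the gripper. The moment changed by only about 0.013 N m from the unloaded reading, where one hole further along would give about 0.1 N m. One later reading, with the box held at the peg, seemed to disagree. An unloaded reading there showed the same offset, so it was sensor bias.

**Hanging it:** I slid the box onto the peg with no noticeable contact force and stopped about at the peg point. When I lowered it, it pressed on the peg with up to about 9 N. I eased that off, opened the fingers and lifted 130 mm clear.

**Last checks:**
- **At rest:** there was under 0.03 px of shift between wrist pictures about 1 s apart.
- **Level:** from the scene picture I estimate a tilt of at most about 3°, well short of the 20° or more a wrong hole would give. The wrist view turned out too insensitive to measure tilt, so the scene picture, read to about 2 px, is the only measured evidence.
- **Other things:** the arm stayed clear of the six bystanders and I saw no sign that any had moved. I did not measure their positions again.

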